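# Lay the rosewood dowel in the marking cradle

### The job

Take the reddish rosewood dowel out of the stock rack and lay it on its side in the green V-saddles of the marking cradle, setting it down with the gripper rather than dropping it. Its plain end must be pushed right up against the aluminium end stop, the brass-ringed end away from the stop, and it must stay there when you let go. Leave the black and the pale dowel standing in the rack and do not knock over or shove the other things on the bench.

Things in the scene. Friction and masses are not known exactly. Their poses are not given: they have to be found in the camera images.
- rack: Fixed plywood stock rack, 70 (x) by 250 (y) by 45 mm high, left or right on the bench. Three vertical blind holes, 30.5 mm wide, 35 mm deep, at its own y = -80, 0, +80 mm, x = 0. A dowel stands in each, foot 10 mm above the bench, 95 mm showing above the rack; which stands where varies. Origin: centre of its underside; z up.
- rosewood: The reddish-brown rosewood dowel to lay down: a solid round rod 28 mm in diameter, 130 mm long, about 90 g, with a flush brass ring 14 mm wide at its top end; the other end is plain. Origin: centre of its plain end (the lower end in the rack); its z axis runs along the dowel to the brass-ringed end.
- rosewood_mid (a point): The middle of the rosewood dowel, on its axis, 65 mm from either end; axes as the dowel's.
- ebony: Black dowel of the same size (origin at the centre of its lower end), stays in the rack.
- maple: Pale maple dowel of the same size (origin at the centre of its lower end), stays in the rack.
- cradle: Fixed marking cradle: brown base 160 (x) by 90 (y) by 12 mm high; two green 90-degree V-saddles, each 14 mm thick, at x = -45 and +45 mm (76 mm gap between), rims at 56 mm height, y = +-23 mm; upright aluminium end stop, 56 mm wide, top 74 mm above the bench, inner face at x = +65 mm. Origin: centre of its underside; x points to the stop, roughly away from the robot; z up.
- cradle_axis (a point): Point on the axis of a seated dowel, midway between the saddles, 58 mm above the cradle's origin: the middle of the dowel lies here when its plain end touches the stop. A seated dowel lies along the cradle's x axis. Axes as the cradle's.
- caliper: Loose steel dial caliper lying flat, 200 mm long along its x, 45 mm wide, 14 mm high; origin under its middle. Bystander.
- plane: Loose small black hand plane, 140 mm long along its x, 45 mm wide, 60 mm high; origin under its middle. Bystander.
- glue: Loose yellow glue bottle with orange cap, 60 mm in diameter, 150 mm high, upright; origin under its centre. Bystander.
- mug: Loose white mug, 80 mm in diameter, 90 mm high; origin under its centre. Bystander.
- knife: Loose screwdriver with a red handle lying flat along its x, about 200 mm long, 30 mm thick. Bystander.

How it is judged (in metres and radians):
On the way, in this order (a step that is already met when the one before it is completed fails the run):
1. the rosewood dowel has been drawn clear of the rack (z of rosewood in the frame of rack above 0.055 m), for 0.1 s.
2. the rosewood dowel lies in both saddles, plain end towards the stop, touching the cradle while the gripper still touches it (y of rosewood_mid in the frame of cradle between -0.003 and 0.003 m and z of rosewood_mid in the frame of cradle between 0.055 and 0.061 m and angle between the z axis of rosewood and the x axis of cradle, either way round below 0.06 rad and x of rosewood in the frame of cradle above 0.02 m and contact force between rosewood and cradle above 0.1 N and contact force between the fingers and rosewood above 0.3 N), for 0.1 s.
At the end, for the whole second after the job is handed in: The rosewood dowel rests, released and still, in both saddles of the cradle (its middle within 3 mm of the saddles' axis sideways and in height, its axis within 0.06 rad of the cradle's), its plain end within 2.5 mm of the end stop; the ebony and maple dowels stand in the rack at full depth (y of rosewood_mid in the frame of cradle between -0.003 and 0.003 m and z of rosewood_mid in the frame of cradle between 0.055 and 0.061 m and angle between the z axis of rosewood and the x axis of cradle, either way round below 0.06 rad and x of rosewood in the frame of cradle between 0.0625 and 0.068 m and contact force between rosewood and cradle above 0.1 N and linear speed of rosewood below 0.02 m/s and angular speed of rosewood below 0.2 rad/s and z of each of ebony, maple in the frame of rack below 0.016 m and angle between each of ebony, maple's own z axis and vertical below 0.12 rad); the robot touches nothing.
It fails at once if the ebony or maple dowel is pulled up by more than 15 mm or leaned over (z of any of ebony, maple in the frame of rack above 0.025 m or angle between any of ebony, maple's own z axis and vertical above 0.2 rad).
It fails at once if the glue bottle or the mug is tipped over (angle between any of glue, mug's own z axis and vertical above 0.5 rad).
It fails at once if the caliper, plane, glue bottle, mug or screwdriver is shoved more than 30 mm (distance of any of caliper, plane, glue, mug, knife from where it was at the start of the episode above 0.03 m).
It also fails if it takes over 48 s, if anything falls off the work surface, if the arm or the gripper's body presses on something with over 40 N, if the wrist force passes 120 N, or if a joint passes its speed limit or range.

### The arm

A 6-joint arm with a two-finger parallel gripper is mounted at the origin on the work surface. World frame = base frame: x ahead of the robot, y to its left, z up, the work surface at z = 0. Lengths are in mm, angles in degrees, forces in N, time in s.
With the tool pointing down it reaches from about 300 to 850 mm from the base axis. Payload 4.2 kg.
Tool frame: the origin (TCP) lies at the very end of the fingers, on their centre line; the grasp point (between the pads) lies 19 mm behind it; z points along the fingers, y is the line along which they close (so a half turn about z gives the same grasp; the last joint's range is limited). The gripper opens to 91 mm and grips with 3 to 60 N. Pads are 32 mm wide; open, the fingers measure 118 mm over their backs; the gripper's body (76 mm by 178 mm) begins 60 mm behind the grasp point.
Start: joints at [-1.146, 18.312, 89.639, -0, 72.044, -1.146], TCP at [575.016, 0, 213.976] pointing down, gripper open.
Joint ranges: [-177.97, 177.97], [-48.28, 115.42], [12.27, 149.76], [-77.06, 257.06], [2.81, 150.46], [-146.56, 146.56]. Speed limits (degrees/s): [147.25, 147.25, 180, 180, 180, 180].

### API

Orientations are given as [roll, pitch, yaw] about the fixed x, y, z axes, in that order (R = Rz(yaw) Ry(pitch) Rx(roll)).
In Python, from workcell import env, grab_frame gives the robot as it stands. The module is installed in compiled form; this text tells all that it offers.
- The arm moves only by the tool move_arm, never from a script. Its argument "plan" is a list of rows, each an object of numbers: "tx", "ty", "tz": the shift along the tool's x, y, z in cm; "wx", "wy", "wz": the turn, a rotation vector about the tool's x, y, z in rad. In form: [{"tx": .., "ty": .., "tz": .., "wx": .., "wy": .., "wz": ..}, ...]. A call has 1 to 12 rows; each row shifts and turns the commanded pose from where the row before left it, along the tool's axes as they then stand; what a row does not reach is not made up. A row lasts 1/12 s, in which the tool goes at most 41.7 mm and 7.16 degrees, less where a joint would pass 70% of its speed; a pose out of reach is approached as far as the arm can. A call is refused whole if a number of a shift passes 4.17 or a number of a turn 0.125, either way. A call with a gripper value outside its range is refused whole. "gripper" is the finger opening in cm, from 0 to 9.12, set as the call begins (left out, the last holds). The fingers move at their own pace and stop on an object; "force" is the grip in N (left out, the last holds). Time passes only in rows, so rows that do not move let the fingers close. It gives the time, the measured TCP pose, the force, the opening and the grip force at its end, in the units of the state.
- env.state(): the state, without advancing time (a new reading comes with each control period).
- grab_frame(name): name is "scene" or "side" or "wrist"; returns a dict with "color" (480x640x3 uint8, red, green, blue), "vfov" (degrees; the focal length in pixels is half the picture's height over the tangent of half this angle, whatever the lens; pixels are square), "cx", "cy" (the principal point, pixels), "view" (4x4, takes a point from world to camera coordinates). Camera axes: x right, y up, looking along -z (the intrinsics and any distortion apply to the point x, -y, -z); pixel columns grow to the right and rows downward; lengths in mm; the calibration is good to about 2 mm. A picture is of the moment at which its call begins. There is no depth.
- env.job_done(): hands the job in; it is judged then, once.
The state is a dict: "time_s": time; "qpos": joint angles; "qvel": joint speeds; "effort": joint torques, N m; "ee_pos": TCP position; "ee_rot": TCP orientation; "force": force on the tool from outside, world axes, zero at the start; "torque": the same for the moment, N m; "gripper_width": finger opening in mm; "gripper_force": force on a finger pad.
Only numpy, scipy, OpenCV 4.12 (cv2) and the standard library are available. Lean on these libraries where they do the work, as an engineer would, in place of code of your own. Each camera call takes 0.05 s, during which the arm holds its last target. There are 200 camera calls.

## Working session

There is one attempt and no reset: what is moved stays moved. The work goes in short steps, Python scripts to look and compute and a tool call to move; the robot and the scene stay as the last step left them, time stands still between calls to the robot, and variables do not carry over. Pictures are saved under pics/ and viewed, at most 10 in all, crops included, and the job is handed in when it is done.

Besides the shell and the picture viewer there is one more tool, called after "Emit:" as name([rows], argument=value, ...), one row to a line, values as JSON. move_arm: Moves the arm, as the interface text tells. Its arguments: {"type":"object","properties":{"plan":{"type":"array","items":{"type":"object","properties":{"tx":{"type":"number"},"ty":{"type":"number"},"tz":{"type":"number"},"wx":{"type":"number"},"wy":{"type":"number"},"wz":{"type":"number"}}}},"gripper":{"type":"number"},"force":{"type":"number"}},"required":["plan"]}

```bash
mkdir -p pics
cat > h.py <<'E'
import numpy as np, cv2, pickle
from workcell import env, grab_frame
def K(f):
    h,w=f["color"].shape[:2]; fl=h/2/np.tan(np.radians(f["vfov"])/2)
    return fl,f["cx"],f["cy"]
def ray(f,u,v):
    fl,cx,cy=K(f); V=np.array(f["view"]); R=V[:3,:3]; t=V[:3,3]
    d=R.T@np.array([(u-cx)/fl,-(v-cy)/fl,-1.]); return -R.T@t, d/np.linalg.norm(d)
def onz(f,u,v,z):
    o,d=ray(f,u,v); return o+d*(z-o[2])/d[2]
def proj(f,p):
    fl,cx,cy=K(f); V=np.array(f["view"]); c=V[:3,:3]@np.asarray(p,float)+V[:3,3]
    return np.array([cx+fl*c[0]/-c[2], cy+fl*-c[1]/-c[2]])
def tri(*obs):
    A=np.zeros((3,3));b=np.zeros(3);rs=[ray(*o) for o in obs]
    for o,d in rs:
        P=np.eye(3)-np.outer(d,d);A+=P;b+=P@o
    p=np.linalg.solve(A,b); return p,[float(np.linalg.norm((np.eye(3)-np.outer(d,d))@(p-o))) for o,d in rs]
def save(f,n): cv2.imwrite("pics/"+n,f["color"][:,:,::-1])
E
python3 - <<'E'
from h import *
s=env.state(); print(s)
for n in("scene","side","wrist"):
    f=grab_frame(n); save(f,n+"0.png"); pickle.dump(f,open(n+"0.pkl","wb"))
    print(n,{k:v for k,v in f.items() if k not in("color","view")},ray(f,320,240))
E
```

```text
{'time_s': 0.0, 'qpos': array([-1.14751388e+00,  1.83501025e+01,  8.97074890e+01, -8.71299278e-04,
        7.20432016e+01, -1.14590372e+00]), 'qvel': array([ 0.0505105 ,  0.03801295, -0.04065847,  0.02182081, -0.00152221,
       -0.01385982]), 'effort': array([-5.01459035e-04, -4.12465632e+01, -2.31973493e+01,  7.28826877e-02,
        4.58198413e-02, -1.41870069e-04]), 'ee_pos': array([ 5.74486051e+02, -9.83510611e-03,  2.13128367e+02]), 'ee_rot': array([-1.79899210e+02, -1.18748805e-03,  8.99986581e+01]), 'force': array([ 0.894017  ,  0.04580458, -0.53965303]), 'torque': array([ 0.00612115, -0.00331919,  0.009775  ]), 'gripper_force': 0.0, 'gripper_width': 91.6777569523451}
scene {'vfov': 44.30135336675378, 'cx': 326.5620215327452, 'cy': 242.4595284005537} (array([1392.86612746, -688.0694558 , 1115.7967108 ]), array([-0.57626012,  0.45805159, -0.67684047]))
side {'vfov': 42.44020003885562, 'cx': 315.9888686702641, 'cy': 242.83878753245637} (array([ 231.69156999, 1146.88565773,  846.76904747]), array([ 0.22186138, -0.81461447, -0.53589252]))
wrist {'vfov': 63.96315442245268, 'cx': 318.5913285364242, 'cy': 240.742412668906} (array([575.65840834,  81.97424275, 383.64704932]), array([ 0.0020466 , -0.28313576, -0.95907766]))
```

View pics/scene0.png

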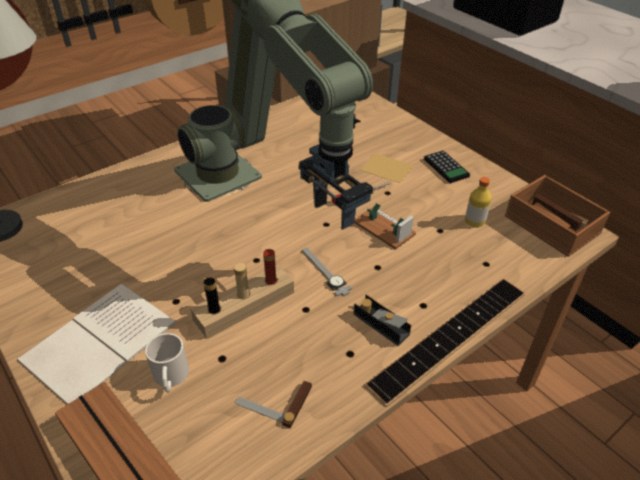

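View pics/side0.png

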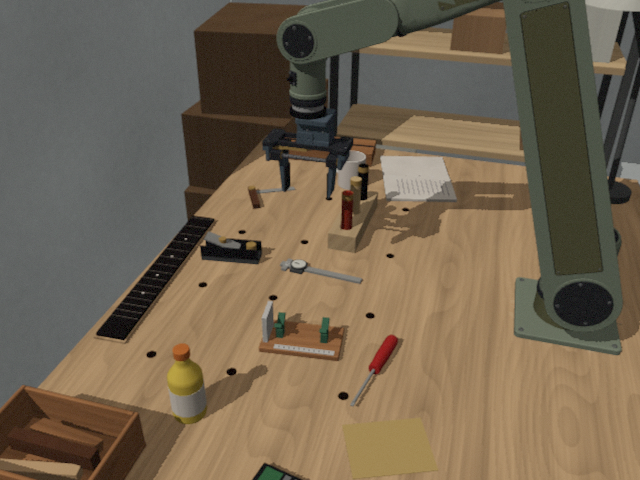

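View pics/wrist0.png

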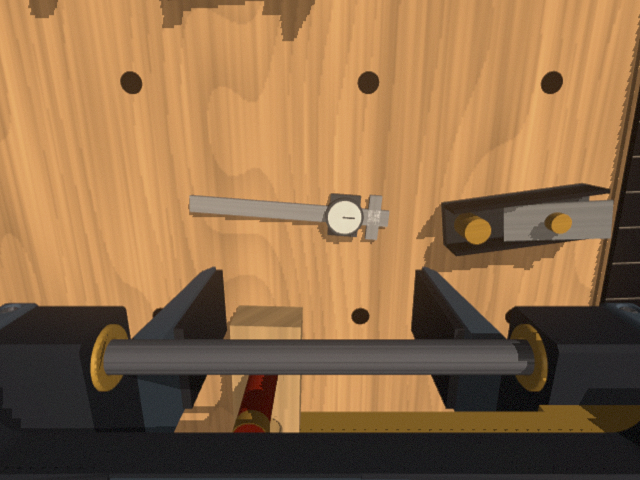

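The scene view shows the rosewood dowel (red, brass top) at about (270,265), at the rack end nearest the cradle, and the cradle at (385,225). In the side view the dowel is at (347,210) and the cradle at (300,335), with its stop at (268,320). The wrist view shows the dowel at (255,405).

Run:
```python
from h import *
fs={n:pickle.load(open(n+"0.pkl","rb")) for n in("scene","side")}
wins={("scene","dow"):(250,240,40,50),("side","dow"):(330,180,40,60),("scene","cr"):(350,190,70,60),("side","cr"):(255,295,95,67)}
tiles=[]
for (n,k),(x,y,w,h) in wins.items():
    c=fs[n]["color"][y:y+h,x:x+w]; hsv=cv2.cvtColor(c,cv2.COLOR_RGB2HSV).astype(int)
    H,S,V=hsv[...,0],hsv[...,1],hsv[...,2]
    if k=="dow": m=((H<6)|(H>172))&(S>150)&(V>40)
    else: m=(H>60)&(H<100)&(S>60)&(V>25)
    nn,l,st,ce=cv2.connectedComponentsWithStats(m.astype(np.uint8))
    for i in range(1,nn):
        if st[i,4]>15:
            ys,xs=np.where(l==i); r=cv2.minAreaRect(np.float32(np.c_[xs+x,ys+y]))
            print(n,k,st[i],ce[i]+[x,y],cv2.boxPoints(r).round(1).tolist())
    s=min(400/w,300/h); im=cv2.resize(c,None,fx=s,fy=s,interpolation=cv2.INTER_NEAREST)
    for g in range(0,max(w,h),10):
        if g<w: cv2.putText(im,str(x+g),(int(g*s),10),0,.35,(255,0,255),1); cv2.line(im,(int(g*s),12),(int(g*s),18),(255,0,255),1)
        if g<h: cv2.putText(im,str(y+g),(0,int(g*s)+4),0,.35,(0,0,255),1)
    t=np.zeros((300,400,3),np.uint8); t[:im.shape[0],:im.shape[1]]=im; tiles.append(t)
cv2.imwrite("pics/mosaic.png",np.vstack([np.hstack(tiles[:2]),np.hstack(tiles[2:])])[:,:,::-1])
```

```text
scene dow [15 10  8  6 39] [268.41025641 252.46153846] [[265.0, 250.0], [272.0, 250.0], [272.0, 255.0], [265.0, 255.0]]
scene dow [ 15  21  10  23 159] [269.97484277 272.0754717 ] [[265.0, 261.5], [273.29998779296875, 261.0], [274.70001220703125, 282.79998779296875], [266.3999938964844, 283.29998779296875]]
side dow [13 11  9  4 25] [347.4  192.48] [[343.0, 194.0], [343.0, 191.0], [351.0, 191.0], [351.0, 194.0]]
side dow [ 12  21  11  28 209] [346.50239234 214.91866029] [[342.0, 201.0], [352.0, 201.0], [352.0, 228.0], [342.0, 228.0]]
scene cr [20 15  9 14 59] [373.61016949 212.18644068] [[368.20001220703125, 217.10000610351562], [372.20001220703125, 203.60000610351562], [378.20001220703125, 205.39999389648438], [374.1000061035156, 218.89999389648438]]
side cr [ 20  18  10  24 164] [280.07317073 324.84146341] [[274.29998779296875, 335.79998779296875], [275.70001220703125, 312.5], [284.20001220703125, 313.0], [282.79998779296875, 336.3999938964844]]
side cr [ 65  23   9  25 161] [324.29192547 330.00621118] [[319.20001220703125, 341.70001220703125], [320.79998779296875, 317.5], [328.29998779296875, 318.0], [326.70001220703125, 342.20001220703125]]
```

View pics/mosaic.png

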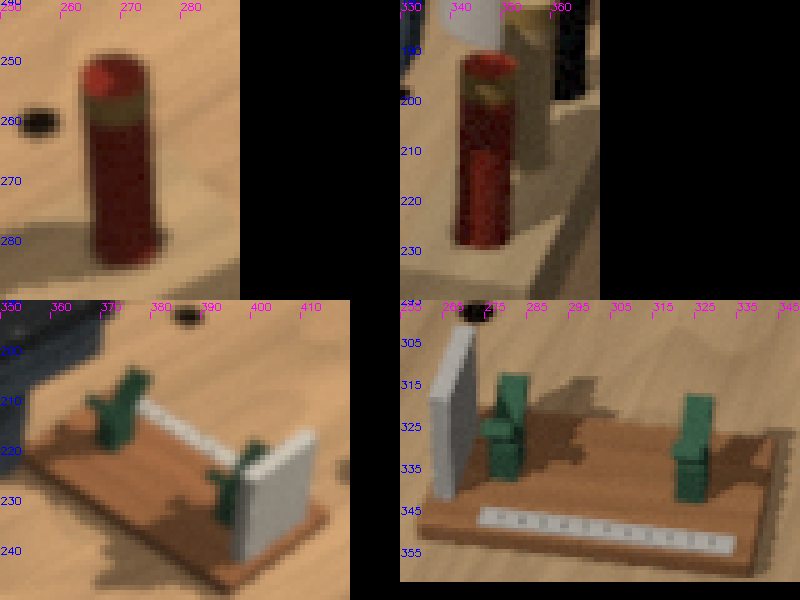

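Run:
```python
from h import *
sc,si=[pickle.load(open(n+"0.pkl","rb")) for n in("scene","side")]
print("top",tri((sc,268.6,253),(si,347.4,192.8)), onz(sc,268.6,253,140),onz(si,347.4,192.8,140))
print("rack-level",onz(sc,271.3,282,45),onz(si,346.3,227.5,45))
print("saddle tops? stop top corner near(side -y / +y)")
for p in[(259,350.5),(339.5,355.5)]: print("base z12 side",onz(si,*p,12))
for p in[(396,245.5),(413.5,233)]: print("base z12 scene",onz(sc,*p,12))
print("stop top far/near, tri",tri((sc,398,232.5),(si,270,301)),tri((sc,411,217),(si,260.5,316)))
```

```text
top (array([ 519.86747207, -152.52744905,  138.59433534]), [1.8432968626985409, 1.8432968626985131]) [ 523.31564842 -152.98519955  140.        ] [ 518.20674497 -152.29005654  140.        ]
rack-level [ 528.7131648  -154.52304215   45.        ] [ 516.31644905 -146.92356718   45.        ]
saddle tops? stop top corner near(side -y / +y)
base z12 side [582.91246349 302.52478918  12.        ]
base z12 side [427.62260661 271.51672382  12.        ]
base z12 scene [598.05962525 210.46364071  12.        ]
base z12 scene [590.70900928 285.11650698  12.        ]
stop top far/near, tri (array([595.32659401, 209.23053028,  60.71545434]), [3.828694447751147, 3.8286944477511797]) (array([586.77066908, 271.5674128 ,  74.52819929]), [1.700599683211674, 1.700599683211773])
```

The mosaic shows the rosewood top disc at scene (268.6,253) and side (347.4,192.8). That triangulates to about (520,-152,139), against an expected height of 140. The cradle sits near (512,240) with a yaw of about 11°. I'll move the wrist camera over the cradle to refine this.

Emit:
move_arm([
  {"tx": 3.3, "ty": -1.3, "tz": -0.8},
  {"tx": 3.3, "ty": -1.3, "tz": -0.8},
  {"tx": 3.3, "ty": -1.3, "tz": -0.8},
  {"tx": 3.3, "ty": -1.3, "tz": -0.8},
  {"tx": 3.3, "ty": -1.3, "tz": -0.8},
  {},
  {},
], gripper=6)

```text
schema error: expected keys tx, ty, tz, wx, wy, wz
```

Run:
```python
from h import *
f=grab_frame("wrist"); pickle.dump(f,open("w1.pkl","wb")); save(f,"w1.png"); s=env.state(); print(s["time_s"],s["ee_pos"],s["ee_rot"],s["qpos"],ray(f,320,240)[0])
```

```text
0.2 [5.74697492e+02 1.63109696e-02 2.13442215e+02] [-1.79937848e+02 -2.06567647e-03  8.99996528e+01] [-1.14545004e+00  1.83375943e+01  8.96796813e+01  8.65330191e-04
  7.20449053e+01 -1.14537112e+00] [575.69152745  81.97392189 383.75863832]
```

View pics/w1.png

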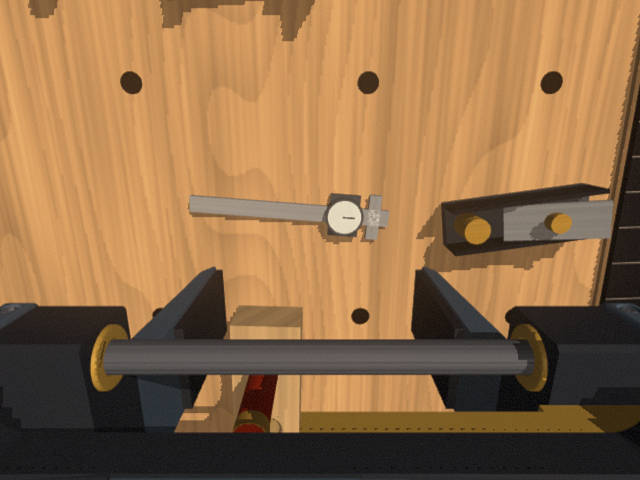

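Emit:
move_arm([
  {"tx": 0, "ty": -3.5, "tz": 0},
  {"tx": 0, "ty": -3.5, "tz": 0},
  {},
  {},
])

```text
schema error: expected keys tx, ty, tz, wx, wy, wz
```

Run:
```python
from h import *
f=grab_frame("wrist"); pickle.dump(f,open("w2.pkl","wb")); save(f,"w2.png"); print(ray(f,320,240)[0])
```

```text
[575.72631156  81.97350248 383.8847028 ]
```

View pics/w2.png

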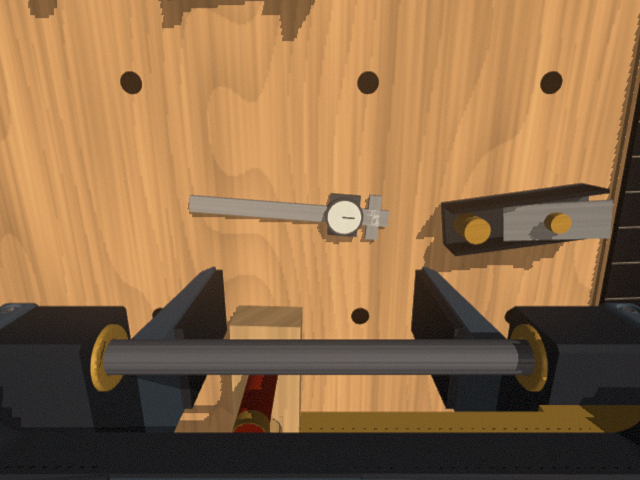

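Both moves were refused because every row needs all six keys, so these two pictures just repeat the start view. I'm resending with full rows.

Emit:
move_arm([
  {"tx": 3.3, "ty": -1.3, "tz": -0.8, "wx": 0, "wy": 0, "wz": 0},
  {"tx": 3.3, "ty": -1.3, "tz": -0.8, "wx": 0, "wy": 0, "wz": 0},
  {"tx": 3.3, "ty": -1.3, "tz": -0.8, "wx": 0, "wy": 0, "wz": 0},
  {"tx": 3.3, "ty": -1.3, "tz": -0.8, "wx": 0, "wy": 0, "wz": 0},
  {"tx": 3.3, "ty": -1.3, "tz": -0.8, "wx": 0, "wy": 0, "wz": 0},
  {"tx": 0, "ty": 0, "tz": 0, "wx": 0, "wy": 0, "wz": 0},
  {"tx": 0, "ty": 0, "tz": 0, "wx": 0, "wy": 0, "wz": 0},
], gripper=6)

```text
time_s: 0.83
ee_pos: [509.6, 166.3, 254.4]
ee_rot: [179.9, 0.0, 90.2]
force: [0.0, -0.3, 0.4]
gripper_width: 59.7
gripper_force: 0.0
```

Run:
```python
from h import *
f=grab_frame("wrist"); pickle.dump(f,open("w1.pkl","wb")); save(f,"w1b.png"); s=env.state(); print(s["time_s"],s["ee_pos"],s["ee_rot"],s["qpos"],ray(f,320,240)[0])
```

```text
0.8833 [509.87261861 165.14736813 253.94160078] [1.79977780e+02 3.98502405e-02 9.00901307e+01] [ 1.67455066e+01  1.34409721e+01  9.06962625e+01 -4.59401457e-02
  7.58529039e+01  1.66665927e+01] [509.97638633 248.2995374  424.86710587]
```

Emit:
move_arm([
  {"tx": 0, "ty": -3.5, "tz": 0, "wx": 0, "wy": 0, "wz": 0},
  {"tx": 0, "ty": -3.5, "tz": 0, "wx": 0, "wy": 0, "wz": 0},
  {"tx": 0, "ty": 0, "tz": 0, "wx": 0, "wy": 0, "wz": 0},
  {"tx": 0, "ty": 0, "tz": 0, "wx": 0, "wy": 0, "wz": 0},
])

```text
time_s: 1.22
ee_pos: [439.3, 163.7, 253.8]
ee_rot: [-180.0, 0.0, 89.9]
force: [-0.1, -0.4, 0.6]
gripper_width: 60.1
gripper_force: 0.0
```

Run:
```python
from h import *
f=grab_frame("wrist"); pickle.dump(f,open("w2.pkl","wb"))
g=pickle.load(open("w1.pkl","rb"))
s=env.state(); print(s["ee_pos"])
a=[cv2.resize(i["color"][0:300],(800,375)) for i in (g,f)]
a=[cv2.resize(i,(640,300)) for i in a]
cv2.imwrite("pics/w12.png",np.vstack(a)[:,:,::-1])
for i in (g,f): print(proj(i,[512,240,12]),proj(i,[576,253,74]))
```

```text
[440.52778944 163.9599684  254.01250232]
[320.06483144 134.79014914] [393.87940502 121.06626222]
[388.18706781 131.90960307] [475.10419747 117.26996861]
```

View pics/w12.png

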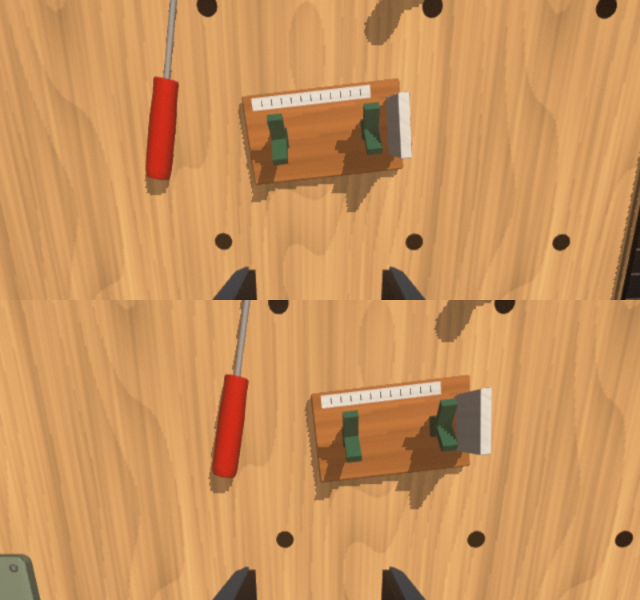

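Row-for-row, the two wrist views show:
- **Cradle base:** it spans roughly (242,97)-(402,170) in view 1.
- **Green saddles:** they are at (278,139) and (372,128).
- **White stop top edge:** it is at (404,125) in view 1 and (485,121) in view 2.

I'll measure these with masks.

Run:
```python
from h import *
F=[pickle.load(open(n,"rb")) for n in("w1.pkl","w2.pkl")]
out=[]
for f,off in zip(F,(0,77)):
    hsv=cv2.cvtColor(f["color"],cv2.COLOR_RGB2HSV).astype(int); H,S,V=hsv[...,0],hsv[...,1],hsv[...,2]
    def comps(m,mn=30):
        m=m.copy(); m[:70]=0; m[195:]=0; m[:,:230+off]=0; m[:,430+off:]=0
        n,l,st,c=cv2.connectedComponentsWithStats(m.astype(np.uint8)); r=[]
        for i in range(1,n):
            if st[i,4]>=mn:
                ys,xs=np.where(l==i); b=cv2.boxPoints(cv2.minAreaRect(np.float32(np.c_[xs,ys]))); r.append((int(st[i,4]),b[np.lexsort((b[:,0],b[:,1]))]))
        return r
    w=comps((S<60)&(V>170)); g=comps((H>60)&(H<100)&(S>60)); 
    for nm,c in(("white",w),("green",g)):
        for a,b in c: print(nm,a,b.round(1).tolist())
    out.append((max((x for x in w if x[1][:,0].min()>375+off),key=lambda x:x[0])[1],sorted(g,key=lambda x:x[1][0,0])))
P=[]
for k,nm in((0,"t0"),(1,"t1"),(2,"b0"),(3,"b1")):
    p,e=tri(*[(f,*(o[0][k])) for f,o in zip(F,out)]); P.append(p); print("stop",nm,p.round(1),round(e[0],1))
for i in range(2):
    for k in range(4):
        p,e=tri(*[(f,*(o[1][i][1][k])) for f,o in zip(F,out)]); print("green",i,k,p.round(1),round(e[0],1))
```

```text
white 1374 [[368.8999938964844, 84.4000015258789], [370.29998779296875, 96.5], [251.1999969482422, 98.19999694824219], [252.60000610351562, 110.19999694824219]]
white 681 [[408.29998779296875, 91.69999694824219], [397.79998779296875, 92.19999694824219], [411.3999938964844, 156.89999389648438], [400.8999938964844, 157.39999389648438]]
white 1381 [[438.8999938964844, 81.0999984741211], [440.3999938964844, 93.0999984741211], [320.29998779296875, 95.4000015258789], [321.79998779296875, 107.5]]
white 664 [[481.0, 88.0], [491.0, 88.0], [481.0, 154.0], [491.0, 154.0]]
green 90 [[440.0, 125.0], [432.5, 132.5], [456.5, 141.5], [449.0, 149.0]]
stop t0 [597.7 281.1  24.7] 0.0
stop t1 [570.4 273.3 113.2] 0.1
stop b0 [605.3 218.6  24.3] 0.2
stop b1 [575.2 224.9 116.2] 0.2Traceback (most recent call last):
  File "<stdin>", line 22, in <module>
IndexError: list index out of range
```

Run:
```python
from h import *
F=[pickle.load(open(n,"rb")) for n in("w1.pkl","w2.pkl")]
S_=[];G=[];L=[];B=[]
def box(c): 
    b=cv2.boxPoints(cv2.minAreaRect(np.float32(c))); b=b[np.argsort(b[:,1])]; return np.r_[b[:2][np.argsort(b[:2,0])],b[2:][np.argsort(b[2:,0])]]
for f,off in zip(F,(0,77)):
    hsv=cv2.cvtColor(f["color"],cv2.COLOR_RGB2HSV).astype(int); H,S,V=hsv[...,0],hsv[...,1],hsv[...,2]
    w=(S<60)&(V>170); ys=np.arange(95,154); xl=[np.where(w[y,390+off:425+off])[0].min()+390+off for y in ys]
    k=np.polyfit(ys,xl,1); col=np.where(w[:,390+off:425+off].sum(1)>4)[0]; col=col[(col>80)&(col<170)]
    y0,y1=col.min(),col.max()+1
    S_.append([(np.polyval(k,y)-0.0,y) for y in(y0,y1)]); print("stop edge",S_[-1],"slope",k[0])
    m=((H>50)&(H<100)&(S>50)&(V>15)); m[:70]=0;m[195:]=0;m[:,:240+off-10]=0;m[:,425+off:]=0
    n,l,st,c=cv2.connectedComponentsWithStats(m.astype(np.uint8)); idx=sorted(np.argsort(-st[1:,4])[:2]+1,key=lambda i:c[i][0])
    for i in idx: print("green",st[i])
    G.append([[(float(np.where(l[t]==i)[0].mean()),t) for t in(st[i][1],st[i][1]+st[i][3]-1)] for i in idx]); 
    yy,xx=np.where(w[:,:385+off]); q=(yy>70)&(yy<120)&(xx>240+off-10); L.append(box(np.c_[xx[q],yy[q]]))
P=[tri(*[(f,*s[j]) for f,s in zip(F,S_)]) for j in(0,1)]
for p in P: print("stop",p[0].round(1),round(p[1][0],2))
for i in range(2):
  for j in range(2):
    p=tri(*[(f,*g[i][j]) for f,g in zip(F,G)]); print("green",i,j,p[0].round(1),round(p[1][0],2))
for j in range(4):
    p=tri(*[(f,*b[j]) for f,b in zip(F,L)]); print("ruler",p[0].round(1))
e=[[onz(f,*s[j],74) for j in(0,1)] for f,s in zip(F,S_)]; print("stop at z74",np.round(e,1).tolist())
for b,f in zip(L,F): 
    q=[onz(f,*p,13) for p in b]; d=(q[1]-q[0]+q[3]-q[2]); print("ruler yaw",np.degrees(np.arctan2(d[1],d[0])),np.linalg.norm(d)/2)
for q in e:
    d=q[0]-q[1]; y=d/np.linalg.norm(d); x=np.array([y[1],-y[0],0]); m=(q[0]+q[1])/2; print("stop yaw",np.degrees(np.arctan2(x[1],x[0])),"w",np.linalg.norm(d),"centre",m-65*x)
```

```text
stop edge [(np.float64(398.3324371712448), np.int64(92)), (np.float64(401.42220923436577), np.int64(158))] slope 0.0468147282291058
green [272 137  16  23 279]
green [364 129  18  21 198]
stop edge [(np.float64(480.99999999999983), np.int64(88)), (np.float64(480.9999999999999), np.int64(154))] slope 1.0368270700483389e-15
green [344 136  17  21 279]
green [437 126  21  20 213]
stop [578.5 276.8  73.4] 0.01
stop [584.4 221.7  75.2] 0.18
green 0 0 [477.  236.9  15.8] 0.86
green 0 1 [469.8 219.1  59.3] 0.06
green 1 0 [557.5 245.9  31.8] 0.13
green 1 1 [555.1 229.3  71.7] 0.23
ruler [561.1 289.1   8.3]
ruler [562.6 277.4  11.8]
ruler [442.  275.5   9.7]
ruler [443.4 263.8  13.2]
stop at z74 [[[578.4, 276.7, 74.0], [584.6, 221.5, 74.0]], [[578.3, 276.7, 74.0], [584.8, 221.8, 74.0]]]
ruler yaw -83.07479463765881 11.484862325277268
ruler yaw -80.15107318477108 11.507290863104904
stop yaw 6.426494639927767 w 55.61272632264038 centre [516.92107538 241.81118232  74.        ]
stop yaw 6.815603956770424 w 55.25237501627789 centre [517.02108116 241.54737473  74.        ]
```

Run:
```python
from h import *
f=pickle.load(open("w1.pkl","rb"))
c=np.array([517,241.7]);t=np.radians(6.5);R=np.array([[np.cos(t),np.sin(t)],[-np.sin(t),np.cos(t)]])
for p in[(275,115),(281,164),(370,104),(376,154)]: print(p,(R@(onz(f,*p,56)[:2]-c)).round(1))
for p in[(242,97),(398,80),(257,184)]: print(p,(R@(onz(f,*p,12)[:2]-c)).round(1))
```

```text
(275, 115) [-44.2  21.6]
(281, 164) [-44.9 -22.6]
(370, 104) [42.6 21.5]
(376, 154) [ 45.  -23.3]
(242, 97) [-79.4  44. ]
(398, 80) [77.8 42.7]
(257, 184) [-78.  -44.3]
```

Emit:
move_arm([
  {"tx": -3.5, "ty": 1.8, "tz": 0, "wx": 0, "wy": 0, "wz": 0},
  {"tx": -3.5, "ty": 1.8, "tz": 0, "wx": 0, "wy": 0, "wz": 0},
  {"tx": -3.5, "ty": 1.8, "tz": 0, "wx": 0, "wy": 0, "wz": 0},
  {"tx": -3.5, "ty": 1.8, "tz": 0, "wx": 0, "wy": 0, "wz": 0},
  {"tx": -3.5, "ty": 1.8, "tz": 0, "wx": 0, "wy": 0, "wz": 0},
  {"tx": -3.5, "ty": 1.8, "tz": 0, "wx": 0, "wy": 0, "wz": 0},
  {"tx": -3.5, "ty": 1.8, "tz": 0, "wx": 0, "wy": 0, "wz": 0},
  {"tx": -3.5, "ty": 1.8, "tz": 0, "wx": 0, "wy": 0, "wz": 0},
  {"tx": -3.5, "ty": 1.8, "tz": 0, "wx": 0, "wy": 0, "wz": 0},
  {"tx": 0, "ty": 0, "tz": 0, "wx": 0, "wy": 0, "wz": -0.1208},
])

```text
time_s: 2.1
ee_pos: [605.5, -158.3, 252.0]
ee_rot: [180.0, 0.2, 96.6]
force: [0.0, 0.4, -0.3]
gripper_width: 59.9
gripper_force: 0.0
```

Emit:
move_arm([
  {"tx": 0, "ty": 0, "tz": 0, "wx": 0, "wy": 0, "wz": -0.1208},
  {"tx": 0, "ty": 0, "tz": 0, "wx": 0, "wy": 0, "wz": -0.1208},
  {"tx": 0, "ty": 0, "tz": 0, "wx": 0, "wy": 0, "wz": -0.1208},
  {"tx": 0, "ty": 0, "tz": 0, "wx": 0, "wy": 0, "wz": -0.1208},
  {"tx": 0, "ty": 0, "tz": 0, "wx": 0, "wy": 0, "wz": -0.1208},
  {"tx": 0, "ty": 0, "tz": 0, "wx": 0, "wy": 0, "wz": -0.1208},
  {"tx": 0, "ty": 0, "tz": 0, "wx": 0, "wy": 0, "wz": -0.1208},
  {"tx": 0, "ty": 0, "tz": 0, "wx": 0, "wy": 0, "wz": -0.1208},
  {"tx": 0, "ty": 0, "tz": 0, "wx": 0, "wy": 0, "wz": -0.1208},
  {"tx": 0, "ty": 0, "tz": 0, "wx": 0, "wy": 0, "wz": -0.1208},
  {"tx": 0, "ty": 0, "tz": 0, "wx": 0, "wy": 0, "wz": -0.1208},
  {"tx": 0, "ty": 0, "tz": 0, "wx": 0, "wy": 0, "wz": -0.1208},
])

```text
time_s: 3.1
ee_pos: [603.0, -151.8, 253.2]
ee_rot: [-180.0, 0.0, -179.8]
force: [0.0, -0.2, -0.1]
gripper_width: 59.8
gripper_force: 0.0
```

Emit:
move_arm([
  {"tx": 0, "ty": 0, "tz": 0, "wx": 0, "wy": 0, "wz": 0},
  {"tx": 0, "ty": 0, "tz": 0, "wx": 0, "wy": 0, "wz": 0},
])

```text
time_s: 3.27
ee_pos: [602.6, -151.3, 253.3]
ee_rot: [-180.0, -0.0, 179.7]
force: [0.4, -0.1, -0.1]
gripper_width: 60.4
gripper_force: 0.0
```

Run:
```python
from h import *
f=grab_frame("wrist"); pickle.dump(f,open("w3.pkl","wb")); save(f,"w3.png"); s=env.state(); print(s["time_s"],s["ee_pos"],s["ee_rot"],s["qpos"],ray(f,320,240)[0]); print(proj(f,[520,-152,140]))
```

```text
3.3167 [ 602.50085281 -151.01435615  253.43943058] [-1.79996107e+02 -1.25559690e-02  1.79750576e+02] [-1.51281489e+01  2.14090886e+01  7.92878461e+01 -7.10984647e-03
  7.93142007e+01 -1.04877407e+02] [ 522.29519608 -150.11387433  423.78189178]
[315.49329082 122.71510364]
```

Emit:
move_arm([
  {"tx": 0, "ty": 3, "tz": 0, "wx": 0, "wy": 0, "wz": 0},
  {"tx": 0, "ty": 3, "tz": 0, "wx": 0, "wy": 0, "wz": 0},
  {"tx": 0, "ty": 0, "tz": 0, "wx": 0, "wy": 0, "wz": 0},
  {"tx": 0, "ty": 0, "tz": 0, "wx": 0, "wy": 0, "wz": 0},
])

```text
time_s: 3.65
ee_pos: [602.3, -89.3, 254.0]
ee_rot: [-180.0, 0.0, 180.0]
force: [0.1, -0.3, 0.8]
gripper_width: 60.4
gripper_force: 0.0
```

Run:
```python
from h import *
f=grab_frame("wrist"); pickle.dump(f,open("w4.pkl","wb"));g=pickle.load(open("w3.pkl","rb"))
s=env.state(); print(s["ee_pos"])
cv2.imwrite("pics/w34.png",np.vstack([g["color"][:300],f["color"][:300]])[:,:,::-1])
```

```text
[602.32023919 -90.20180593 254.00074967]
```

View pics/w34.png

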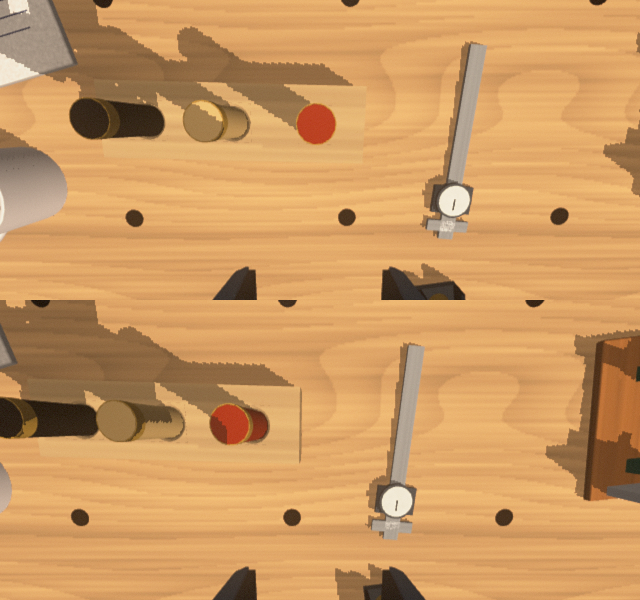

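These views show the red dowel top at (316,124) in frame 3 and (232,125) in frame 4. The maple is at (205,121) and the black at (95,118). The caliper is clear of the rack, on its +y side.

Run:
```python
from h import *
F=[pickle.load(open(n,"rb")) for n in("w3.pkl","w4.pkl")]
o=[]
for f,w in zip(F,((290,340),(205,253))):
    hsv=cv2.cvtColor(f["color"],cv2.COLOR_RGB2HSV).astype(int); H,S,V=hsv[...,0],hsv[...,1],hsv[...,2]
    m=((H<9)|(H>172))&(S>150)&(V>150); m[:90]=0;m[160:]=0;m[:,:w[0]]=0;m[:,w[1]:]=0
    n,l,st,c=cv2.connectedComponentsWithStats(m.astype(np.uint8)); i=np.argmax(st[1:,4])+1
    ct=max(cv2.findContours((l==i).astype(np.uint8),0,1)[0],key=len); e=cv2.minEnclosingCircle(ct); print(st[i],c[i],e); o.append(e[0])
print(tri(*[(f,*p) for f,p in zip(F,o)]),[onz(f,*p,140).round(1) for f,p in zip(F,o)])
p,e=tri((F[0],205,121),(F[1],121,121)); print("maple",p)
for px in((425,283),(383,270),(465,300)): print("plane", onz(F[0],*px,30))
s=env.state();print(s["time_s"],s["qpos"])
```

```text
[ 297  104   38   40 1136] [315.8556338  123.67341549] ((315.394287109375, 123.54856872558594), 19.59833335876465)
[212 105  36  39 844] [232.56042654 122.37322275] ((229.32142639160156, 123.98213958740234), 19.585905075073242)
(array([ 520.56658545, -152.09341761,  137.16136116]), [0.02156055715663143, 0.02156055715636734]) [array([ 520.6, -152.1,  140. ]), array([ 520.6, -151.5,  140. ])]
maple [ 518.39274983 -232.61343794  130.20639749]
plane [689.1241634  -32.86681865  30.        ]
plane [673.52689469 -79.97537751  30.        ]
plane [709.93453385  13.51953983  30.        ]
3.7 [-9.57544551e+00  2.02315237e+01  8.09981423e+01 -4.37535419e-02
  7.87411033e+01 -9.95162465e+01]
```

Emit:
move_arm([
  {"tx": 0, "ty": 0, "tz": 0, "wx": 0, "wy": 0.1164, "wz": 0},
  {"tx": 0, "ty": 0, "tz": 0, "wx": 0, "wy": 0.1164, "wz": 0},
  {"tx": 0, "ty": 0, "tz": 0, "wx": 0, "wy": 0.1164, "wz": 0},
  {"tx": 0, "ty": 0, "tz": 0, "wx": 0, "wy": 0.1164, "wz": 0},
  {"tx": 0, "ty": 0, "tz": 0, "wx": 0, "wy": 0.1164, "wz": 0},
  {"tx": 0, "ty": 0, "tz": 0, "wx": 0, "wy": 0.1164, "wz": 0},
  {"tx": 0, "ty": 0, "tz": 0, "wx": 0, "wy": 0.1164, "wz": 0},
  {"tx": 0, "ty": 0, "tz": 0, "wx": 0, "wy": 0.1164, "wz": 0},
  {"tx": 0, "ty": 0, "tz": 0, "wx": 0, "wy": 0.1164, "wz": 0},
  {"tx": 0, "ty": 0, "tz": 0, "wx": 0, "wy": 0, "wz": 0},
  {"tx": 0, "ty": 0, "tz": 0, "wx": 0, "wy": 0, "wz": 0},
])

```text
time_s: 4.62
ee_pos: [602.6, -91.1, 250.3]
ee_rot: [-180.0, -60.2, 179.9]
force: [-0.3, -0.3, -0.0]
gripper_width: 59.8
gripper_force: 0.0
```

```bash
cat >> h.py <<'E'
from scipy.spatial.transform import Rotation as Ro
def delta(target,rpy=None):
    s=env.state(); R=Ro.from_euler("xyz",s["ee_rot"],degrees=True)
    d=R.inv().apply(np.array(target)-s["ee_pos"])/10
    print("t",round(s["time_s"],2),"pos",s["ee_pos"].round(1),"rot",s["ee_rot"].round(2),"q",s["qpos"].round(0),"F",s["force"].round(1),"w",round(s["gripper_width"],1))
    print("shift cm",d.round(2),"rows",np.linalg.norm(d)/4)
    if rpy is not None: print("turn", (R.inv()*Ro.from_euler("xyz",rpy,degrees=True)).as_rotvec().round(3))
E
python3 -c "
from h import *
delta([504,-152,170.5])
s=env.state();print(Ro.from_euler('xyz',s['ee_rot'],degrees=True).as_matrix().round(3))"
```

```text
t 4.62 pos [602.6 -91.1 250.3] rot [-179.98  -60.21  179.88] q [  -7.   55.   40.  -10.  145. -101.] F [-0.3 -0.3 -0. ] w 59.8
shift cm [-2.03 -6.11 12.51] rows 3.51790276205336
[[-0.497  0.002 -0.868]
 [ 0.001  1.     0.002]
 [ 0.868 -0.    -0.497]]
```

Emit:
move_arm([
  {"tx": -0.5, "ty": -1.53, "tz": 3.13, "wx": 0, "wy": 0, "wz": 0},
  {"tx": -0.5, "ty": -1.53, "tz": 3.13, "wx": 0, "wy": 0, "wz": 0},
  {"tx": -0.5, "ty": -1.53, "tz": 3.13, "wx": 0, "wy": 0, "wz": 0},
  {"tx": -0.5, "ty": -1.53, "tz": 3.13, "wx": 0, "wy": 0, "wz": 0},
  {"tx": 0, "ty": 0, "tz": 0, "wx": 0, "wy": 0, "wz": 0},
  {"tx": 0, "ty": 0, "tz": 0, "wx": 0, "wy": 0, "wz": 0},
  {"tx": 0, "ty": 0, "tz": 0, "wx": 0, "wy": 0, "wz": 0},
])

```text
time_s: 5.2
ee_pos: [504.2, -151.5, 176.7]
ee_rot: [-179.9, -59.6, 179.8]
force: [0.6, -0.4, 0.9]
gripper_width: 60.0
gripper_force: 0.0
```

```bash
python3 -c "
from h import *
delta([504,-152,70.5],[180,-60,180])"
```

```text
t 5.2 pos [ 504.2 -151.5  176.7] rot [-179.85  -59.63  179.79] q [ -12.   48.   66.  -12.  125. -103.] F [ 0.6 -0.4  0.9] w 60.0
shift cm [-9.15 -0.04  5.39] rows 2.6546997241183767
turn [ 0.001  0.007 -0.002]
```

Emit:
move_arm([
  {"tx": -1.83, "ty": 0, "tz": 1.08, "wx": 0, "wy": 0, "wz": 0},
  {"tx": -1.83, "ty": 0, "tz": 1.08, "wx": 0, "wy": 0, "wz": 0},
  {"tx": -1.83, "ty": 0, "tz": 1.08, "wx": 0, "wy": 0, "wz": 0},
  {"tx": -1.83, "ty": 0, "tz": 1.08, "wx": 0, "wy": 0, "wz": 0},
  {"tx": -1.83, "ty": 0, "tz": 1.08, "wx": 0, "wy": 0.007, "wz": 0},
  {"tx": 0, "ty": 0, "tz": 0, "wx": 0, "wy": 0, "wz": 0},
  {"tx": 0, "ty": 0, "tz": 0, "wx": 0, "wy": 0, "wz": 0},
  {"tx": 0, "ty": 0, "tz": 0, "wx": 0, "wy": 0, "wz": 0},
])

```text
time_s: 5.87
ee_pos: [504.0, -151.1, 69.5]
ee_rot: [-179.9, -60.2, 179.9]
force: [0.5, 0.5, -0.0]
gripper_width: 60.0
gripper_force: 0.0
```

```bash
python3 -c "
from h import *
delta([504,-152,70.5],[180,-60,180])
f=grab_frame('wrist');g=grab_frame('scene')['color'];g=cv2.resize(g[200:350,150:350],(640,480))
cv2.imwrite('pics/g1.png',cv2.resize(np.vstack([f['color'],g]),(400,600))[:,:,::-1])"
```

```text
t 5.87 pos [ 504.  -151.1   69.5] rot [-179.88  -60.2   179.9 ] q [ -12.   54.   70.  -11.  115. -101.] F [ 0.5  0.5 -0. ] w 60.0
shift cm [ 0.09 -0.09 -0.05] rows 0.03406504300398591
turn [-0.001 -0.003 -0.001]
```

View pics/g1.png

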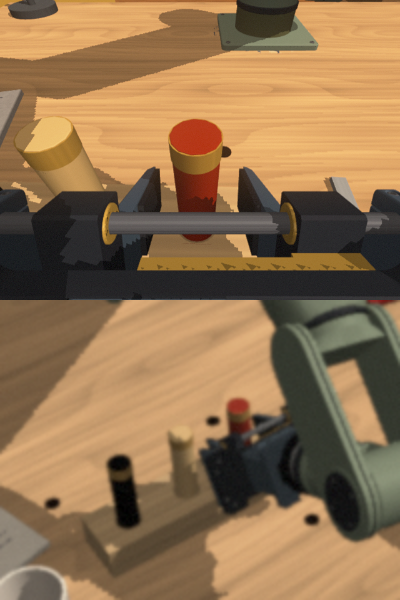

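The rosewood dowel stands centred between the open fingers, at about (195,180), and the maple is clear to the left. Next I close and lift.

Emit:
move_arm([
  {"tx": 0, "ty": 0, "tz": 0, "wx": 0, "wy": 0, "wz": 0},
  {"tx": 0, "ty": 0, "tz": 0, "wx": 0, "wy": 0, "wz": 0},
  {"tx": 0, "ty": 0, "tz": 0, "wx": 0, "wy": 0, "wz": 0},
  {"tx": 0, "ty": 0, "tz": 0, "wx": 0, "wy": 0, "wz": 0},
  {"tx": 0, "ty": 0, "tz": 0, "wx": 0, "wy": 0, "wz": 0},
  {"tx": 0, "ty": 0, "tz": 0, "wx": 0, "wy": 0, "wz": 0},
  {"tx": 0, "ty": 0, "tz": 0, "wx": 0, "wy": 0, "wz": 0},
  {"tx": 0, "ty": 0, "tz": 0, "wx": 0, "wy": 0, "wz": 0},
], gripper=2, force=30)

```text
time_s: 6.63
ee_pos: [502.5, -151.4, 68.0]
ee_rot: [-179.9, -60.4, 179.9]
force: [0.2, -1.5, 1.4]
gripper_width: 27.7
gripper_force: 30.0
```

```bash
python3 -c "
from h import *
delta([504,-152,190],[180,-60,180]);print(env.state()['gripper_force'])"
```

```text
t 6.63 pos [ 502.5 -151.4   68. ] rot [-179.94  -60.44  179.93] q [ -12.   54.   70.  -11.  115. -101.] F [ 0.2 -1.5  1.4] w 27.7
shift cm [10.54 -0.07 -6.15] rows 3.0506029588008423
turn [ 0.    -0.008 -0.001]
29.97130125761032
```

Emit:
move_arm([
  {"tx": 0.87, "ty": 0, "tz": -0.49, "wx": 0, "wy": 0, "wz": 0},
  {"tx": 0.87, "ty": 0, "tz": -0.49, "wx": 0, "wy": 0, "wz": 0},
  {"tx": 0.87, "ty": 0, "tz": -0.49, "wx": 0, "wy": 0, "wz": 0},
  {"tx": 0.87, "ty": 0, "tz": -0.49, "wx": 0, "wy": 0, "wz": 0},
  {"tx": 0.87, "ty": 0, "tz": -0.49, "wx": 0, "wy": 0, "wz": 0},
  {"tx": 1.74, "ty": 0, "tz": -0.98, "wx": 0, "wy": 0, "wz": 0},
  {"tx": 1.74, "ty": 0, "tz": -0.98, "wx": 0, "wy": 0, "wz": 0},
  {"tx": 1.74, "ty": 0, "tz": -0.98, "wx": 0, "wy": 0, "wz": 0},
  {"tx": 1.74, "ty": 0, "tz": -0.98, "wx": 0, "wy": 0, "wz": 0},
  {"tx": 0, "ty": 0, "tz": 0, "wx": 0, "wy": 0, "wz": 0},
  {"tx": 0, "ty": 0, "tz": 0, "wx": 0, "wy": 0, "wz": 0},
])

```text
time_s: 7.55
ee_pos: [502.3, -151.0, 198.6]
ee_rot: [-180.0, -60.2, 180.0]
force: [-0.5, -0.0, -2.7]
gripper_width: 27.9
gripper_force: 30.0
```

```bash
python3 -c "
from h import *
delta([504,-152,190],[180,-60,180]);print(env.state()['gripper_force'])
f=grab_frame('scene'); save(f,'s5.png'); g=grab_frame('side'); save(g,'sd5.png')
for n,f in(('scene',f),('side',g)):
    hsv=cv2.cvtColor(f['color'],cv2.COLOR_RGB2HSV).astype(int); H,S,V=hsv[...,0],hsv[...,1],hsv[...,2]
    m=((H<6)|(H>172))&(S>150)&(V>40); m[300:]=0; m[:,:240]=0; m[:, 420:]=0; nn,l,st,c=cv2.connectedComponentsWithStats(m.astype(np.uint8))
    print(n,[(st[i].tolist(),c[i].round(0).tolist()) for i in range(1,nn) if st[i,4]>15], proj(f,[520.5,-152,180]))
"
```

```text
t 7.55 pos [ 502.3 -151.   198.6] rot [-179.98  -60.22  179.97] q [ -12.   47.   65.  -13.  127. -103.] F [-0.5 -0.  -2.7] w 27.9
shift cm [-0.83 -0.1   0.28] rows 0.2193139839408632
turn [ 0.    -0.004 -0.   ]
29.970760345458984
scene [([262, 207, 10, 7, 46], [266.0, 210.0]), ([262, 219, 10, 4, 18], [266.0, 220.0])] [267.38013001 239.84082128]
side [([345, 142, 10, 4, 27], [349.0, 143.0]), ([343, 152, 12, 15, 111], [349.0, 158.0]), ([343, 180, 10, 15, 117], [347.0, 187.0])] [347.02612057 177.9154985 ]
```

Emit:
move_arm([
  {"tx": 0, "ty": 0, "tz": 0, "wx": 0, "wy": -0.12, "wz": 0},
  {"tx": 0, "ty": 0, "tz": 0, "wx": 0, "wy": -0.12, "wz": 0},
  {"tx": 0, "ty": 0, "tz": 0, "wx": 0, "wy": -0.12, "wz": 0},
  {"tx": 0, "ty": 0, "tz": 0, "wx": 0, "wy": -0.12, "wz": 0},
  {"tx": 0, "ty": 0, "tz": 0, "wx": 0, "wy": -0.12, "wz": 0},
  {"tx": 0, "ty": 0, "tz": 0, "wx": 0, "wy": -0.12, "wz": 0},
  {"tx": 0, "ty": 0, "tz": 0, "wx": 0, "wy": -0.12, "wz": 0},
  {"tx": 0, "ty": 0, "tz": 0, "wx": 0, "wy": -0.12, "wz": 0},
  {"tx": 0, "ty": 0, "tz": 0, "wx": 0, "wy": -0.12, "wz": 0},
  {"tx": 0, "ty": 0, "tz": 0, "wx": 0, "wy": 0, "wz": 0},
  {"tx": 0, "ty": 0, "tz": 0, "wx": 0, "wy": 0, "wz": 0},
])

```text
time_s: 8.57
ee_pos: [500.0, -150.9, 197.1]
ee_rot: [179.9, 1.2, 179.9]
force: [0.2, 0.4, -1.3]
gripper_width: 27.3
gripper_force: 30.0
```

```bash
cat >> h.py <<'E'
def target(gx,gz,gy=0.,c=(517.,241.2),yaw=6.5,pitch=29.7):
    "grasp point at cradle coords -> TCP + rpy"
    t=np.radians(yaw); x=np.array([np.cos(t),np.sin(t),0]); y=np.array([-np.sin(t),np.cos(t),0])
    R=Ro.from_euler("xyz",[180,pitch,yaw-180],degrees=True)
    p=np.array([c[0],c[1],0])+gx*x+gy*y+[0,0,gz]+19*R.apply([0,0,1]); delta(p,[180,pitch,yaw-180]); return p
E
python3 -c "
from h import *
print(target(-30,140))"
```

```text
t 8.57 pos [ 500.  -150.9  197.1] rot [179.95   1.22 179.91] q [ -18.   14.   99.    0.   66. -108.] F [ 0.2  0.4 -1.3] w 27.3
shift cm [ 0.56 38.97  7.38] rows 9.916500892630003
turn [-0.03  -0.497 -0.112]
[496.54604631 238.86956634 123.49600123]
```

Emit:
move_arm([
  {"tx": 0, "ty": 3.9, "tz": 0, "wx": 0, "wy": 0, "wz": 0},
  {"tx": 0, "ty": 3.9, "tz": 0, "wx": 0, "wy": 0, "wz": 0},
  {"tx": 0, "ty": 3.9, "tz": 0, "wx": 0, "wy": 0, "wz": 0},
  {"tx": 0, "ty": 3.9, "tz": 0, "wx": 0, "wy": 0, "wz": 0},
  {"tx": 0, "ty": 3.9, "tz": 0, "wx": 0, "wy": 0, "wz": 0},
  {"tx": 0, "ty": 3.9, "tz": 0, "wx": 0, "wy": 0, "wz": 0},
  {"tx": 0, "ty": 3.9, "tz": 0, "wx": 0, "wy": 0, "wz": 0},
  {"tx": 0, "ty": 3.9, "tz": 0, "wx": 0, "wy": 0, "wz": 0},
  {"tx": 0, "ty": 3.9, "tz": 0, "wx": 0, "wy": 0, "wz": 0},
  {"tx": 0, "ty": 3.9, "tz": 0, "wx": 0, "wy": 0, "wz": 0},
])

```text
time_s: 9.4
ee_pos: [503.1, 241.9, 196.4]
ee_rot: [-179.9, 1.3, -180.0]
force: [0.5, -1.0, -1.1]
gripper_width: 27.3
gripper_force: 30.0
```

Emit:
move_arm([
  {"tx": 0, "ty": 0, "tz": 0, "wx": -0.006, "wy": -0.0994, "wz": -0.0224},
  {"tx": 0, "ty": 0, "tz": 0, "wx": -0.006, "wy": -0.0994, "wz": -0.0224},
  {"tx": 0, "ty": 0, "tz": 0, "wx": -0.006, "wy": -0.0994, "wz": -0.0224},
  {"tx": 0, "ty": 0, "tz": 0, "wx": -0.006, "wy": -0.0994, "wz": -0.0224},
  {"tx": 0, "ty": 0, "tz": 0, "wx": -0.006, "wy": -0.0994, "wz": -0.0224},
  {"tx": 0, "ty": 0, "tz": 0, "wx": 0, "wy": 0, "wz": 0},
  {"tx": 0, "ty": 0, "tz": 0, "wx": 0, "wy": 0, "wz": 0},
  {"tx": 0, "ty": 0, "tz": 0, "wx": 0, "wy": 0, "wz": 0},
])

```text
time_s: 10.07
ee_pos: [504.3, 240.2, 198.2]
ee_rot: [-179.9, 29.9, -173.4]
force: [0.4, -0.7, -1.1]
gripper_width: 27.4
gripper_force: 30.0
```

```bash
python3 -c "
from h import *
print(target(-20,110))
for n in('scene','side'): 
    f=grab_frame(n); save(f,n+'6.png'); pickle.dump(f,open(n+'6.pkl','wb'))
    hsv=cv2.cvtColor(f['color'],cv2.COLOR_RGB2HSV).astype(int); H,S,V=hsv[...,0],hsv[...,1],hsv[...,2]
    m=((H<6)|(H>172))&(S>150)&(V>40); m[320:]=0; m[:,:200]=0; m[:,450:]=0; nn,l,st,c=cv2.connectedComponentsWithStats(m.astype(np.uint8))
    print(n,[(st[i].tolist(),c[i].round(0).tolist()) for i in range(1,nn) if st[i,4]>10])
"
```

```text
t 10.07 pos [504.3 240.2 198.2] rot [-179.92   29.92 -173.44] q [ 32.   6. 116. -23.  33. -48.] F [ 0.4 -0.7 -1.1] w 27.4
shift cm [ 5.03 -0.03  9.19] rows 2.6187744398000827
turn [-0.001  0.004  0.001]
[506.48176487 240.00159848  93.49600123]
scene [([384, 157, 23, 21, 202], [395.0, 167.0]), ([333, 189, 31, 14, 218], [347.0, 196.0])]
side [([276, 244, 30, 16, 346], [289.0, 251.0])]
```

Emit:
move_arm([
  {"tx": 1.67, "ty": 0, "tz": 3.06, "wx": 0, "wy": 0, "wz": 0},
  {"tx": 1.67, "ty": 0, "tz": 3.06, "wx": 0, "wy": 0, "wz": 0},
  {"tx": 1.67, "ty": 0, "tz": 3.06, "wx": 0, "wy": 0.004, "wz": 0},
  {"tx": 0, "ty": 0, "tz": 0, "wx": 0, "wy": 0, "wz": 0},
  {"tx": 0, "ty": 0, "tz": 0, "wx": 0, "wy": 0, "wz": 0},
  {"tx": 0, "ty": 0, "tz": 0, "wx": 0, "wy": 0, "wz": 0},
])

```text
time_s: 10.67
ee_pos: [506.8, 239.8, 95.1]
ee_rot: [-180.0, 29.9, -173.5]
force: [0.8, 0.3, -1.9]
gripper_width: 27.5
gripper_force: 30.0
```

```bash
python3 -c "
from h import *
print(target(-17,75))
im=[]
for n,(x,y,w,h) in(('scene',(330,170,107,80)),('side',(240,265,107,80))): 
    f=grab_frame(n); pickle.dump(f,open(n+'7.pkl','wb'))
    im.append(cv2.resize(f['color'][y:y+h,x:x+w],(400,300),interpolation=cv2.INTER_CUBIC))
    t=np.radians(6.5);X=np.array([np.cos(t),np.sin(t),0]); s=env.state()
    R=Ro.from_euler('xyz',s['ee_rot'],degrees=True); g=s['ee_pos']-19*R.apply([0,0,1])
    print(n,'exp plain end',proj(f,g+69*X),'ring',proj(f,g-61*X))
cv2.imwrite('pics/p7.png',cv2.resize(np.hstack(im),(800,300))[:,:,::-1])
"
```

```text
t 10.67 pos [506.8 239.8  95.1] rot [-179.98   29.91 -173.48] q [ 31.  14. 124. -41.  19. -29.] F [ 0.8  0.3 -1.9] w 27.5
shift cm [1.59 0.02 3.3 ] rows 0.9163790380050063
turn [-0.     0.004  0.   ]
[509.46248044 240.34120812  58.49600123]
scene exp plain end [401.14345936 206.2335916 ] ring [365.31723845 185.0510187 ]
side exp plain end [275.12913964 294.6889803 ] ring [341.43797217 301.90141634]
```

View pics/p7.png

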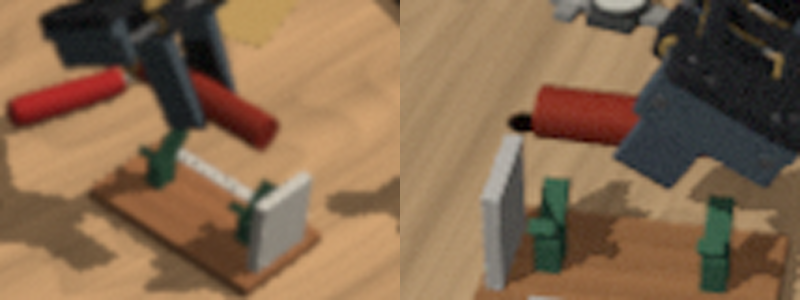

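The dowel is horizontal above the saddles, with its plain end at scene (402.5,205) and side (276.5,295). The predictions were (401,206) and (275,295). Now lowering.

Emit:
move_arm([
  {"tx": 0.56, "ty": 0, "tz": 1.11, "wx": 0, "wy": 0.004, "wz": 0},
  {"tx": 0.56, "ty": 0, "tz": 1.11, "wx": 0, "wy": 0, "wz": 0},
  {"tx": 0.56, "ty": 0, "tz": 1.11, "wx": 0, "wy": 0, "wz": 0},
  {"tx": 0.56, "ty": 0, "tz": 1.11, "wx": 0, "wy": 0, "wz": 0},
  {"tx": 0, "ty": 0, "tz": 0, "wx": 0, "wy": 0, "wz": 0},
  {"tx": 0, "ty": 0, "tz": 0, "wx": 0, "wy": 0, "wz": 0},
  {"tx": 0, "ty": 0, "tz": 0, "wx": 0, "wy": 0, "wz": 0},
])

```text
time_s: 11.35
ee_pos: [508.2, 239.8, 45.3]
ee_rot: [-180.0, 29.7, -173.5]
force: [0.0, -1.1, -0.6]
gripper_width: 27.8
gripper_force: 30.0
```

```bash
python3 -c "
from h import *
print(target(-17,58))"
```

```text
t 11.35 pos [508.2 239.8  45.3] rot [-179.99   29.68 -173.45] q [ 31.  20. 127. -63.  13.  -6.] F [ 0.  -1.1 -0.6] w 27.8
shift cm [0.07 0.04 0.4 ] rows 0.10100919735637996
turn [ 0.    -0.     0.001]
[509.46248044 240.34120812  41.49600123]
```

Emit:
move_arm([
  {"tx": -0.12, "ty": 0.02, "tz": 0.19, "wx": 0, "wy": 0, "wz": 0},
  {"tx": -0.12, "ty": 0.02, "tz": 0.19, "wx": 0, "wy": 0, "wz": 0},
  {"tx": -0.12, "ty": 0, "tz": 0.19, "wx": 0, "wy": 0, "wz": 0},
  {"tx": 0, "ty": 0, "tz": 0, "wx": 0, "wy": 0, "wz": 0},
  {"tx": 0, "ty": 0, "tz": 0, "wx": 0, "wy": 0, "wz": 0},
  {"tx": 0, "ty": 0, "tz": 0, "wx": 0, "wy": 0, "wz": 0},
])

```text
time_s: 11.85
ee_pos: [513.4, 240.2, 40.6]
ee_rot: [-179.9, 29.6, -173.4]
force: [0.7, -1.0, 0.9]
gripper_width: 27.4
gripper_force: 30.0
```

```bash
python3 -c "
from h import *
print(target(-11,58))"
```

```text
t 11.85 pos [513.4 240.2  40.6] rot [-179.89   29.55 -173.41] q [ 31.  20. 126. -64.  13.  -6.] F [ 0.7 -1.   0.9] w 27.4
shift cm [-0.22  0.06  0.02] rows 0.0581460404267816
turn [-0.001 -0.003  0.001]
[515.42391157 241.02042741  41.49600123]
```

Emit:
move_arm([
  {"tx": 0.05, "ty": 0.03, "tz": 0.09, "wx": 0, "wy": 0, "wz": 0},
  {"tx": 0, "ty": 0, "tz": 0, "wx": 0, "wy": 0, "wz": 0},
  {"tx": 0, "ty": 0, "tz": 0, "wx": 0, "wy": 0, "wz": 0},
])

```text
time_s: 12.1
ee_pos: [513.5, 240.2, 40.4]
ee_rot: [-179.9, 29.6, -173.4]
force: [-3.0, -4.2, 9.5]
gripper_width: 27.5
gripper_force: 30.0
```

Emit:
move_arm([
  {"tx": 0.05, "ty": 0, "tz": 0.09, "wx": 0, "wy": 0, "wz": 0},
  {"tx": 0, "ty": 0, "tz": 0, "wx": 0, "wy": 0, "wz": 0},
  {"tx": 0, "ty": 0, "tz": 0, "wx": 0, "wy": 0, "wz": 0},
])

```text
time_s: 12.35
ee_pos: [513.6, 240.2, 40.3]
ee_rot: [-179.9, 29.7, -173.4]
force: [-7.0, -3.6, 16.5]
gripper_width: 27.3
gripper_force: 30.0
```

Emit:
move_arm([
  {"tx": -0.08, "ty": 0, "tz": -0.14, "wx": 0, "wy": 0, "wz": 0},
  {"tx": -0.17, "ty": 0, "tz": 0.1, "wx": 0, "wy": 0, "wz": 0},
  {"tx": -0.17, "ty": 0, "tz": 0.1, "wx": 0, "wy": 0, "wz": 0},
  {"tx": -0.17, "ty": 0, "tz": 0.1, "wx": 0, "wy": 0, "wz": 0},
  {"tx": 0, "ty": 0, "tz": 0, "wx": 0, "wy": 0, "wz": 0},
  {"tx": 0, "ty": 0, "tz": 0, "wx": 0, "wy": 0, "wz": 0},
  {"tx": 0, "ty": 0, "tz": 0, "wx": 0, "wy": 0, "wz": 0},
])

```text
time_s: 12.93
ee_pos: [516.7, 240.4, 40.2]
ee_rot: [-179.9, 29.5, -173.4]
force: [-17.0, -4.4, 20.3]
gripper_width: 27.6
gripper_force: 30.0
```

```bash
python3 -c "
from h import *
print(target(-4,58))"
```

```text
t 12.93 pos [516.7 240.4  40.2] rot [-179.87   29.47 -173.38] q [ 31.  21. 126. -63.  13.  -7.] F [-17.   -4.4  20.3] w 27.6
shift cm [-0.57  0.07  0.18] rows 0.14975517321568804
turn [-0.001 -0.004  0.002]
[522.37891456 241.8128499   41.49600123]
```

Emit:
move_arm([
  {"tx": -0.1, "ty": 0.03, "tz": -0.17, "wx": 0, "wy": 0, "wz": 0},
  {"tx": 0, "ty": 0, "tz": 0, "wx": 0, "wy": 0, "wz": 0},
  {"tx": 0, "ty": 0, "tz": 0, "wx": 0, "wy": 0, "wz": 0},
  {"tx": 0, "ty": 0, "tz": 0, "wx": 0, "wy": 0, "wz": 0},
])

```text
time_s: 13.27
ee_pos: [518.9, 241.6, 41.3]
ee_rot: [-179.9, 29.5, -173.4]
force: [-0.3, -0.1, 0.7]
gripper_width: 27.4
gripper_force: 30.0
```

```bash
python3 -c "
from h import *
print(target(-4,58)); print(env.state()['torque'])
f=grab_frame('side'); h=f['color']; save(f,'side8.png')
hsv=cv2.cvtColor(h,cv2.COLOR_RGB2HSV).astype(int); H,S,V=hsv[...,0],hsv[...,1],hsv[...,2]
for y in range(302,322,2): print(y,' '.join('%3d,%3d,%3d'%tuple(h[y,x]) for x in range(264,282,2)))
t=np.radians(6.5);X=np.array([np.cos(t),np.sin(t),0]);c=np.array([517,241.2,58])
Y=np.array([-X[1],X[0],0])
for e in(55,60,65): print(e,proj(f,c+e*X),proj(f,c+e*X+14*Y),proj(f,c+e*X+[0,0,14]))
"
```

```text
t 13.27 pos [518.9 241.6  41.3] rot [-179.9    29.48 -173.4 ] q [ 31.  21. 126. -61.  13.  -8.] F [-0.3 -0.1  0.7] w 27.4
shift cm [-0.31 -0.02  0.16] rows 0.08696124571168183
turn [-0.001 -0.004  0.001]
[522.37891456 241.8128499   41.49600123]
[ 0.0184577   0.26850691 -0.04083879]
302 160,130, 95 166,136,101 178,173,165 178,173,166 149,141,130 176,144,109 173,143,107 177,146,107 173,142,104
304 164,136,101 171,148,124 172,168,162 174,170,163 113,100, 84 174,144,106 176,145,108 170,139,105 170,139,103
306 169,139,103 177,169,157 177,172,166 151,147,144 114,101, 86 175,144,108 174,144,106 168,138,101 174,145,105
308 172,145,112 179,175,169 176,171,164 124,120,115  96, 86, 76 176,145,108 165,135, 98 172,142,105 177,147,108
310 175,158,140 174,170,163 173,169,162  76, 75, 69 127, 48, 37 125, 41, 25 130, 52, 37 130, 56, 38 141, 84, 59
312 175,167,155 178,174,167 149,147,140  95, 70, 63 139, 48, 33 139, 48, 33 139, 48, 34 139, 48, 35 136, 46, 32
314 179,176,168 176,171,165 101, 97, 92 121, 71, 63 143, 57, 42 137, 43, 28 140, 49, 35 142, 53, 40 140, 49, 35
316 176,172,165 166,163,155  75, 73, 69  84, 53, 48 131, 45, 31 135, 48, 37 135, 47, 33 136, 49, 33 139, 53, 37
318 153,151,145 133,132,127  78, 77, 72  67, 48, 41 103, 34, 21 118, 43, 32 118, 39, 26 122, 47, 34 124, 47, 32
320 130,127,121 113,109,103  83, 79, 75  63, 47, 40  63, 22, 10  97, 36, 23  98, 31, 19 102, 33, 20 104, 35, 24
55 [273.00798567 316.14243289] [271.43351674 320.60936524] [272.79706574 310.64641077]
60 [270.55849453 315.86419924] [268.96155348 320.32602647] [270.33258073 310.36947053]
65 [268.11166821 315.58626829] [266.49230509 320.04299888] [267.87079339 310.09283343]
```

Forces are near zero, so the dowel was pressing hard into the V. The plain end is about 4 mm short of the stop, so I push it forward gently.

Emit:
move_arm([
  {"tx": -0.13, "ty": 0, "tz": 0.075, "wx": 0, "wy": 0, "wz": 0},
  {"tx": -0.13, "ty": 0, "tz": 0.075, "wx": 0, "wy": 0, "wz": 0},
  {"tx": 0, "ty": 0, "tz": 0, "wx": 0, "wy": 0, "wz": 0},
  {"tx": 0, "ty": 0, "tz": 0, "wx": 0, "wy": 0, "wz": 0},
])

```text
time_s: 13.65
ee_pos: [522.0, 241.9, 41.5]
ee_rot: [-179.9, 29.5, -173.4]
force: [0.4, 0.2, -0.5]
gripper_width: 27.7
gripper_force: 30.0
```

Emit:
move_arm([
  {"tx": -0.09, "ty": 0, "tz": 0.05, "wx": 0, "wy": 0, "wz": 0},
  {"tx": 0, "ty": 0, "tz": 0, "wx": 0, "wy": 0, "wz": 0},
  {"tx": 0, "ty": 0, "tz": 0, "wx": 0, "wy": 0, "wz": 0},
])

```text
time_s: 13.9
ee_pos: [522.4, 241.9, 41.4]
ee_rot: [-179.9, 29.5, -173.4]
force: [-2.0, -0.3, -1.0]
gripper_width: 27.3
gripper_force: 30.0
```

```bash
python3 -c "
from h import *
print(target(-4,58))"
```

```text
t 13.9 pos [522.4 241.9  41.4] rot [-179.9    29.46 -173.39] q [ 30.  21. 125. -60.  13.  -9.] F [-2.  -0.3 -1. ] w 27.3
shift cm [-0.01 -0.01 -0.01] rows 0.0035584275504911733
turn [-0.001 -0.004  0.002]
[522.37891456 241.8128499   41.49600123]
```

Emit:
move_arm([
  {"tx": -0.09, "ty": 0, "tz": 0.05, "wx": 0, "wy": 0, "wz": 0},
  {"tx": 0, "ty": 0, "tz": 0, "wx": 0, "wy": 0, "wz": 0},
  {"tx": 0, "ty": 0, "tz": 0, "wx": 0, "wy": 0, "wz": 0},
])

```text
time_s: 14.15
ee_pos: [522.4, 241.8, 41.2]
ee_rot: [-179.9, 29.4, -173.4]
force: [-8.2, -0.0, 2.6]
gripper_width: 27.6
gripper_force: 30.0
```

Emit:
move_arm([
  {"tx": 0.03, "ty": 0, "tz": 0.05, "wx": 0, "wy": 0, "wz": 0},
  {"tx": 0, "ty": 0, "tz": 0, "wx": 0, "wy": 0, "wz": 0},
  {"tx": 0, "ty": 0, "tz": 0, "wx": 0, "wy": 0, "wz": 0},
])

```text
time_s: 14.4
ee_pos: [522.4, 241.8, 41.1]
ee_rot: [-179.9, 29.5, -173.4]
force: [-11.0, -1.5, 7.2]
gripper_width: 27.7
gripper_force: 30.0
```

Emit:
move_arm([
  {"tx": 0.03, "ty": 0, "tz": -0.02, "wx": 0, "wy": 0, "wz": 0},
  {"tx": 0, "ty": 0, "tz": 0, "wx": 0, "wy": 0, "wz": 0},
  {"tx": 0, "ty": 0, "tz": 0, "wx": 0, "wy": 0, "wz": 0},
  {"tx": 0, "ty": 0, "tz": 0, "wx": 0, "wy": 0, "wz": 0},
], force=5)

```text
time_s: 14.73
ee_pos: [522.5, 241.7, 41.0]
ee_rot: [-179.9, 29.5, -173.4]
force: [-6.9, 0.1, 4.0]
gripper_width: 27.9
gripper_force: 5.0
```

Emit:
move_arm([
  {"tx": 0, "ty": 0, "tz": 0, "wx": 0, "wy": 0, "wz": 0},
  {"tx": 0, "ty": 0, "tz": 0, "wx": 0, "wy": 0, "wz": 0},
  {"tx": 0, "ty": 0, "tz": 0, "wx": 0, "wy": 0, "wz": 0},
  {"tx": 0, "ty": 0, "tz": 0, "wx": 0, "wy": 0, "wz": 0},
  {"tx": 0, "ty": 0, "tz": 0, "wx": 0, "wy": 0, "wz": 0},
  {"tx": 0, "ty": 0, "tz": 0, "wx": 0, "wy": 0, "wz": 0},
], gripper=5.6)

```text
time_s: 15.23
ee_pos: [523.7, 242.2, 41.2]
ee_rot: [-179.9, 29.5, -173.4]
force: [-0.3, 0.2, 0.0]
gripper_width: 55.9
gripper_force: 0.0
```

```bash
python3 -c "
from h import *
print(target(-4,58)); print(env.state()['gripper_force'])
f=grab_frame('side'); h=f['color']; save(f,'side9.png')
for y in range(308,322,2): print(y,' '.join('%3d,%3d,%3d'%tuple(h[y,x]) for x in range(262,282,2)))"
```

```text
t 15.23 pos [523.7 242.2  41.2] rot [-179.91   29.52 -173.41] q [ 30.  21. 125. -61.  13.  -9.] F [-0.3  0.2  0. ] w 55.9
shift cm [ 0.1  -0.02 -0.09] rows 0.03525148410409552
turn [-0.001 -0.003  0.001]
[522.37891456 241.8128499   41.49600123]
0.0
308 165,134, 97 171,143,108 177,173,166 176,172,165 122,120,113  94, 79, 70 172,142,104 168,138,102 172,141,106 179,148,112
310 170,140,104 176,160,141 174,170,163 173,169,163 111, 44, 32 129, 41, 29 125, 42, 30 126, 47, 33 128, 56, 40 138, 83, 59
312 170,140,103 174,167,155 178,175,168 145,142,135 116, 37, 25 140, 49, 35 139, 49, 34 138, 49, 33 137, 48, 35 137, 48, 34
314 172,152,128 178,173,166 175,170,164 101, 94, 89 115, 40, 27 141, 51, 32 140, 50, 36 140, 50, 34 139, 50, 34 142, 53, 38
316 175,163,149 176,173,165 165,160,154  70, 58, 55  87, 33, 22 134, 51, 38 137, 53, 38 136, 50, 36 138, 51, 38 139, 53, 36
318 147,142,133 153,150,142 133,132,127  65, 56, 50  55, 19,  7 102, 30, 20 114, 38, 23 118, 43, 29 122, 45, 34 125, 45, 32
320 143,136,125 132,128,122 111,109,106  66, 56, 54  48,  6,  2  65, 22, 19  86, 30, 19  99, 32, 21 103, 35, 24 108, 36, 26
```

Emit:
move_arm([
  {"tx": -0.4, "ty": 0, "tz": -0.9, "wx": 0, "wy": 0, "wz": 0},
  {"tx": -0.4, "ty": 0, "tz": -0.9, "wx": 0, "wy": 0, "wz": 0},
  {"tx": -0.4, "ty": 0, "tz": -0.9, "wx": 0, "wy": 0, "wz": 0},
  {"tx": -0.4, "ty": 0, "tz": -0.9, "wx": 0, "wy": 0, "wz": 0},
  {"tx": -0.8, "ty": 0, "tz": -1.8, "wx": 0, "wy": 0, "wz": 0},
  {"tx": -0.8, "ty": 0, "tz": -1.8, "wx": 0, "wy": 0, "wz": 0},
  {"tx": -0.8, "ty": 0, "tz": -1.8, "wx": 0, "wy": 0, "wz": 0},
  {"tx": -0.8, "ty": 0, "tz": -1.8, "wx": 0, "wy": 0, "wz": 0},
  {"tx": -0.8, "ty": 0, "tz": -1.8, "wx": 0, "wy": 0, "wz": 0},
  {"tx": 0, "ty": 0, "tz": 0, "wx": 0, "wy": 0, "wz": 0},
  {"tx": 0, "ty": 0, "tz": 0, "wx": 0, "wy": 0, "wz": 0},
  {"tx": 0, "ty": 0, "tz": 0, "wx": 0, "wy": 0, "wz": 0},
])

```text
time_s: 16.28
ee_pos: [509.6, 240.3, 177.2]
ee_rot: [-179.9, 29.4, -173.4]
force: [-0.2, -0.0, 0.8]
gripper_width: 55.6
gripper_force: 0.0
```

Run:
```python
from h import *
s=env.state(); print(s["time_s"],s["ee_pos"],s["force"])
t=np.radians(6.5);X=np.array([np.cos(t),np.sin(t),0]);c=np.array([517,241.2,58])
for n in("side","scene","wrist"):
    f=grab_frame(n); save(f,n+"10.png"); hsv=cv2.cvtColor(f["color"],cv2.COLOR_RGB2HSV).astype(int); H,S,V=hsv[...,0],hsv[...,1],hsv[...,2]
    m=((H<8)|(H>170))&(S>130)&(V>40)
    a,b=proj(f,c+65*X),proj(f,c-65*X)
    nn,l,st,ce=cv2.connectedComponentsWithStats(m.astype(np.uint8))
    print(n,"expected axis",a.round(1),b.round(1),"mid red exp",((proj(f,c+65*X)+proj(f,c-51*X))/2).round(1))
    for i in range(1,nn):
        if st[i,4]>60 and np.hypot(*(ce[i]-(a+b)/2))<60:
            ys,xs=np.where(l==i); r=cv2.minAreaRect(np.float32(np.c_[xs,ys])); print(st[i],ce[i].round(1),r)
```

```text
16.2833 [509.59637209 240.26609203 177.22316534] [-0.19948512 -0.01079618  0.80112576]
side expected axis [268.1 315.6] [332.6 322.9] mid red exp [296.8 318.8]
[269 309  58  19 749] [297.4 318.6] ((297.2014465332031, 318.7209167480469), (57.106929779052734, 13.64866828918457), 6.4588165283203125)
scene expected axis [403.6 224.2] [368.3 202.7] mid red exp [387.7 214.5]
[332 188  32  16 242] [347.  195.6] ((347.3623962402344, 195.54127502441406), (8.141523361206055, 31.991397857666016), 73.3007583618164)
[370 202  34  23 286] [385.6 212.6] ((385.9561767578125, 212.889892578125), (35.45859909057617, 8.580223083496094), 31.429563522338867)
wrist expected axis [318.  233.2] [317.9  77.2] mid red exp [317.9 166.5]
[ 297  105   44  139 4821] [318.5 172.1] ((318.5, 174.0), (138.0, 43.0), 90.0)
```

```bash
python3 -c "
from h import *
print(env.job_done())"
```

```text
the job is handed in; nothing more can be done
None
```

I laid the rosewood dowel in the cradle's saddles, pushed its plain end up against the stop and released it. The last camera check showed it in place and the job was handed in at about 16.4 s; the hand-in returned no verdict.

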